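Index the plate carriage under the reading head

TASK

The plate carriage of the indexing stage is locked in its middle hole. Pull up the spring plunger knob, shift the carriage off the hole towards the side where the reading head stands, let go of the knob so that the pin rides on the rail, then slide the carriage on gently, feeling for the next hole, until the pin snaps fully home and locks it there. Never force the carriage against a pin that sits in a hole, keep the plate in its nest, and leave the carton, cup and bottle alone.

Things in the scene. Friction and masses are not known exactly. Their poses are not given: they have to be found in the camera images.
- stage_base: Fixed aluminium bed plate, 200 x 320 x 10 mm. Origin: on the worktop under the carriage's middle at the start (the plate reaches from x -85 to +115 mm). Its y axis is the sliding direction of the carriage; its x axis points across the stage, away from the robot (microplate at +x, knob at -x); z up.
- carriage (a joint): Position of the sliding carriage along the base's +y (m): 0 = middle hole (the start), end stops at -0.060 and +0.060. Its deck is 150 x 150 x 8 mm, top 34 mm above the worktop, with a skirt along its front edge down to 13 mm. Friction 1.5 N with the pin lifted; about 3 to 4 N to slide it while the pin rides on the rail.
- plunger (a joint): Height of the spring plunger (m): 0 = pin fully home in a hole; 0.008 = its tip rides on the solid rail between holes; 0.013 = pulled up to the stop. The spring presses it down with 5 N at 0, 8 N at 0.008, 10 N at 0.013. It drops by itself when let go over a hole. Pin 8 mm in diameter, flat-ended; holes 11 mm wide, so a locked carriage has 1.5 mm play either way.
- knob_top (a point): Top centre of the black plunger knob, 50 mm in front (-x) of the base's origin line, 77 mm above the worktop when home; moves with carriage and plunger. Mushroom shape: head 23 mm in diameter, from 0 to 12 mm below this point, narrowing to a 17 mm neck that ends 25 mm below it, over a sleeve of 18 mm diameter that rises 14 mm from the deck. Pull straight up.
- lug_top (a point): Centre of the top of the upright aluminium grip lug on the carriage, 66 mm from the knob along the base's +y. The lug measures 26 mm in the base's x, 12 mm in y (the sliding direction) and stands 42 mm above the deck; it is fast to the carriage and meant for pushing or gripping to slide the carriage.
- carriage_rear (a point): Point at the middle of the carriage's rear (+x) top edge, moving with the carriage; used to tell how near the carriage is to the reading head.
- read_head: Fixed reading head: a white arm 40 mm wide with a black lens under it, reaching from a grey post behind the carriage over the path of the plate, underside 66 mm and top 98 mm above the worktop. It stands 105 mm from the middle of the base either on the +y or on the -y side. Origin at the foot of its post, on the bed plate; axes parallel to the base's.
- bare_bracket: Low grey bracket, 30 mm high, without any head, at the opposite end from the reading head. Not the target side. Origin at its foot.
- index_rail: Fixed steel index rail under the deck, below the knob: 22 mm wide, 170 mm long, top 22 mm above the worktop; origin 10 mm up, under the middle hole. The next hole on either side lies 30 to 50 mm from the middle one, in an adjustable shoe hidden by the deck: its exact place is not known and must be felt. More than 40 N between pin and rail is forcing it.
- plate: White 96-well microplate, 85 x 128 x 15 mm, lying loose in the carriage's nest (6 mm high lips). Origin at the centre of its underside, 34 mm above the worktop.
- carton: Small white reagent carton, 32 x 46 x 62 mm, standing beside the stage. Origin at the centre of its underside. Leave alone.
- cup: Small white cup, 31 mm in diameter, 32 mm high, standing beside the stage. Origin at the centre of its underside. Leave alone.
- flask: Clear bottle with a blue cap, 69 mm in diameter, 140 mm high, standing beside the stage. Origin at the centre of its underside. Leave alone.
Mind the look-alikes: they are no part of the job. Leave any brown or green look-alike of the plate alone.

How it is judged:
By the outcome, as a careful person would: the job done as asked, in the order asked, and still so for the second after the job is handed in, with the robot touching nothing.
It also fails if it takes over 40 s, if anything falls off the work surface, if the arm or the gripper's body presses on something with over 40 N, if the wrist force passes 120 N, or if a joint passes its speed limit or range.

ROBOT

A 6-joint arm with a two-finger parallel gripper is mounted at the origin on a cart in front of the work surface, level with it; the furniture and walls round the work are solid. World frame = base frame: x ahead of the robot, y to its left, z up, the work surface at z = 0. Lengths are in mm, angles in degrees, forces in N, time in s.
With the tool pointing down it reaches from about 300 to 850 mm from the base axis. Payload 4.2 kg.
Tool frame: the origin (TCP) lies midway between the tips of the shut fingers; the grasp point (between the pads) lies 19 mm behind it; z points along the fingers, x is the direction in which the jaws open and shut, and the axes are right-handed (so a half turn about z gives the same grasp; the last joint's range is limited). The gripper opens to 91 mm and grips with 3 to 60 N. Pads are 32 mm wide; open, the fingers measure 118 mm over their backs; the gripper's body (76 mm by 178 mm) begins 60 mm behind the grasp point.
Start: joints at [-75, 18.312, 89.639, -0, 72.044, -1.146], TCP at [159.902, -552.336, 213.976] pointing down, gripper open.
Joint ranges: [-177.97, 177.97], [-48.28, 115.42], [12.27, 149.76], [-77.06, 257.06], [2.81, 150.46], [-146.56, 146.56]. Speed limits (degrees/s): [147.25, 147.25, 180, 180, 180, 180].

INTERFACE

Orientations are given as [roll, pitch, yaw] about the fixed x, y, z axes, in that order (R = Rz(yaw) Ry(pitch) Rx(roll)).
In Python, from workcell import env gives the robot as it stands. The module is installed in compiled form; this text tells all that it offers.
- The arm moves only by the tool drive_tool, never from a script. Its argument "series" is a list of rows, each a list of 3 entries, a list of its own where there are three numbers: the closure, from 0 (fully open) to 1 (shut), then the shift along the tool's x, y, z in mm, then the turn, a rotation vector about the tool's x, y, z in rad. In form: [[gripper, [dx, dy, dz], [rx, ry, rz]], ...]. A call has exactly 5 rows; each row is the pose to reach, as a shift and turn from the pose commanded when the call began, along the tool's axes at that moment; what a row does not reach only later rows make up. A row lasts 1/10 s, in which the tool goes at most 50 mm and 8.59 degrees, less where a joint would pass 70% of its speed; a pose out of reach is approached as far as the arm can. A call with a gripper value outside its range is refused whole. The fingers move at their own pace and stop on an object; "squeeze" is the grip in N (left out, the last holds). Time passes only in rows, so rows that repeat a pose let the fingers close, or fill a call up. It gives the time, the measured TCP pose, the force and the opening at its end, in the units of the state.
- env.state(): the state, without advancing time (a new reading comes with each control period).
- env.grab_frame(name): name is "scene" or "top" or "wrist"; returns a dict with "image" (420x560x3 uint8, red, green, blue), "K" (3x3 intrinsics, pixels), "origin" and "orientation" of the camera in the world. Camera axes: x right, y down, z forward; pixel columns grow to the right and rows downward; lengths in mm; the calibration is good to about 2 mm. A picture is of the moment at which its call begins. There is no depth.
- env.job_done(): hands the job in, once; it reports no verdict.
The state is a dict: "time_s": time; "qpos": joint angles; "qvel": joint speeds; "effort": joint torques, N m; "ee_pos": TCP position; "ee_rot": TCP orientation; "force": force on the tool from outside, world axes, zero at the start; "torque": the same for the moment, N m; "gripper_width": finger opening in mm.
Only numpy, scipy, OpenCV 4.12 (cv2) and the standard library are available. Lean on these libraries where they do the work, as an engineer would, in place of code of your own. Each camera call takes 0.05 s, during which the arm holds its last target.

## Working session

There is one attempt and no reset: what is moved stays moved. The work goes in short steps, Python scripts to look and compute and a tool call to move; the robot and the scene stay as the last step left them, time stands still between calls to the robot, and variables do not carry over. Pictures are saved under pics/ and viewed, and the job is handed in when it is done.

Besides the shell and the picture viewer there is one more tool, called after "Request:" as name(argument=value, ...), one argument or row to a line, values as JSON. drive_tool: Moves the arm, as the interface text tells. Its arguments: {"type":"object","properties":{"series":{"type":"array","items":{"type":"array"}},"squeeze":{"type":"number"}},"required":["series"]}

```bash
mkdir -p pics; cat > h.py <<'E'
import numpy as np,cv2,json
from workcell import env
def grab(n,tag):
    f=env.grab_frame(n); cv2.imwrite(f'pics/{tag}.png',cv2.cvtColor(f['image'],cv2.COLOR_RGB2BGR))
    np.savez(f'pics/{tag}.npz',image=f['image'],K=f['K'],o=np.array(f['origin']),r=np.array(f['orientation'])); return f
E
python3 - <<'E'
from h import *
for n in('scene','top'):
    f=grab(n,n+'0'); print(n,np.array(f['K']).tolist(),f['origin'],f['orientation'])
print(env.state())
E
```

```text
scene [[412.8722428614975, 0.0, 283.23468174734506], [0.0, 412.8722428614975, 210.12606880802963], [0.0, 0.0, 1.0]] [ -19.48566922 -930.03058256  614.68777426] [-1.17153995e+02 -2.22178280e-02 -3.58506644e+01]
top [[524.8659471693504, 0.0, 279.0610795689519], [0.0, 524.8659471693504, 212.1539904519124], [0.0, 0.0, 1.0]] [ 325.89717651 -106.88423369 1524.88790957] [-1.69485994e+02  4.96710444e-02 -9.08431973e+01]
{'time_s': 0.1, 'qpos': array([-7.49992370e+01,  1.83479801e+01,  8.96983817e+01,  3.80486500e-04,
        7.20436086e+01, -1.14832379e+00]), 'qvel': array([ 0.0510725 , -0.15335259, -0.19775762, -0.05043862,  0.02723801,
        0.11685863]), 'effort': array([ 3.06650727e-04, -4.13332987e+01, -2.32510167e+01,  7.29508116e-02,
        4.22026694e-02, -4.36060225e-05]), 'ee_pos': array([ 159.79450257, -551.89086411,  213.21133878]), 'ee_rot': array([-1.79997835e+02,  8.99451038e-02, -7.38510291e+01]), 'force': array([-0.23024843,  0.42449145,  0.77866089]), 'torque': array([ 0.03553663, -0.02518633, -0.01350865]), 'gripper_width': 91.44544690662958}
```

View pics/scene0.png

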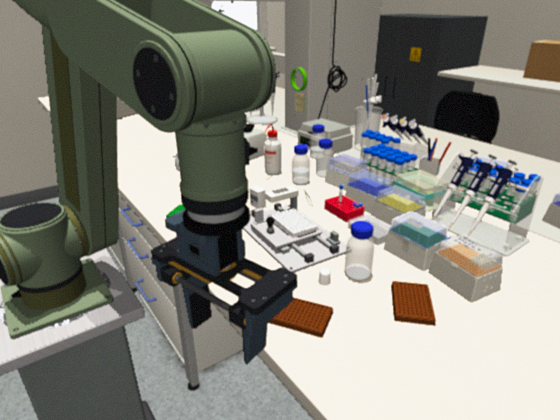

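View pics/top0.png

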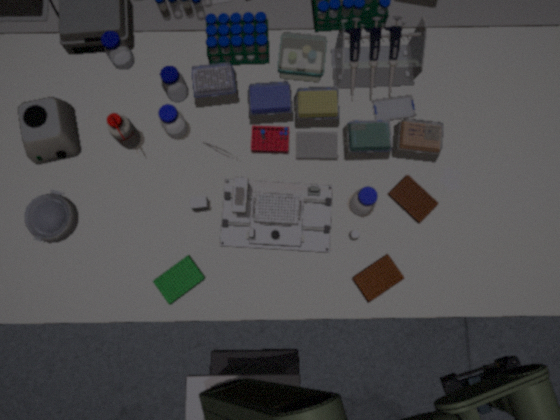

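```bash
python3 - <<'E'
import cv2
a=cv2.imread('pics/top0.png')[170:260,180:380]; cv2.imwrite('pics/topc.png',cv2.resize(cv2.convertScaleAbs(a,alpha=1.5),None,fx=4,fy=4,interpolation=2))
a=cv2.imread('pics/scene0.png')[160:290,220:390]; cv2.imwrite('pics/scc.png',cv2.resize(a,None,fx=4.5,fy=4.5,interpolation=2))
E
```

```text
(no output)
```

View pics/topc.png

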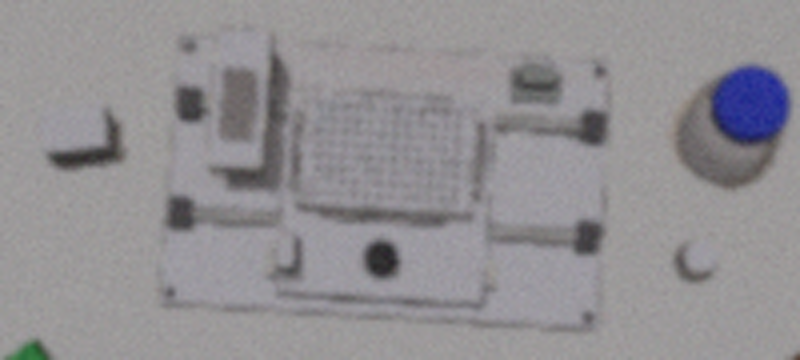

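View pics/scc.png

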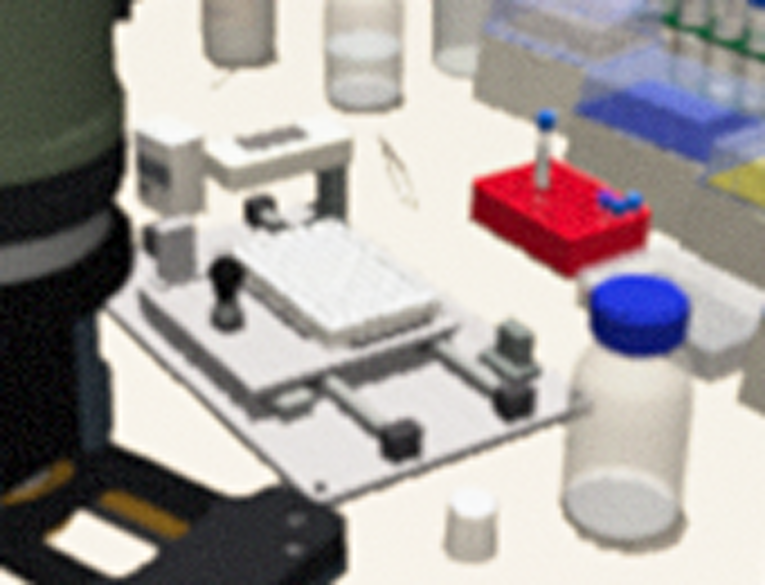

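```bash
cat >> h.py <<'E'
from scipy.spatial.transform import Rotation as R
def ray(tag,uv,z):
    d=np.load(f'pics/{tag}.npz'); Rm=R.from_euler('xyz',d['r'],degrees=True).as_matrix()
    v=Rm@np.linalg.inv(d['K'])@np.array([uv[0],uv[1],1.]); return d['o']+v*(z-d['o'][2])/v[2]
def proj(tag,p):
    d=np.load(f'pics/{tag}.npz'); Rm=R.from_euler('xyz',d['r'],degrees=True).as_matrix()
    q=d['K']@Rm.T@(np.array(p)-d['o']); return q[:2]/q[2]
E
python3 - <<'E'
from h import *
c=lambda x,y:(180+(x-1.5)/4,170+(y-1.5)/4)
P=[ray('top0',c(*q),10)[:2] for q in((178,37),(607,63),(598,327),(162,303))]
for i in range(4): print(P[i],np.linalg.norm(P[i]-P[i-1]))
ex=(P[0]+P[1]-P[2]-P[3])/2; ey=(P[0]+P[3]-P[1]-P[2])/2
print('yaw',np.degrees(np.arctan2(ex[1],ex[0])),np.degrees(np.arctan2(-ey[0],ey[1])), 'centre',sum(P)/4)
print('knob',ray('top0',c(381,258),77),'lug',ray('top0',c(289,240),76))
c2=lambda x,y:(220+(x-1.75)/4.5,160+(y-1.75)/4.5)
print('knob scene',ray('scene0',c2(227,268),72))
y=np.radians(-3); C=sum(P)/4-15*np.array([np.cos(y),np.sin(y)]);print(C, C-50*np.array([np.cos(y),np.sin(y)]))
print(ray('top0',c(85,125),62),ray('top0',c(30,350),15),'head',ray('top0',c(240,165),98),ray('top0',c(222,170),98))
E
```

```text
[710.00619319  51.99553745] 198.74889384562113
[ 685.43202167 -265.90227942] 318.8462197932978
[ 489.40434169 -252.93458388] 196.45613363904835
[511.54749493  62.73182575] 316.4420980269354
yaw -3.438666774022671 -4.217204726284119 centre [ 599.09751287 -101.02737502]
knob [532.56935536 -97.01495088  77.        ] lug [546.33675896 -33.00082897  76.        ]
knob scene [538.78846682 -95.61086255  72.        ]
[ 584.11806985 -100.24233568] [534.18659311 -97.62553787]
[633.34784214 112.43900756  62.        ] [478.31314789 157.03019004  15.        ] head [ 5.95926951e+02 -5.12099211e-01  9.80000000e+01] [592.59461882  11.93443946  98.        ]
```

Request:
drive_tool(
  series=[
    [0.45,[-22,-32,0],[0,0,0.07]],
    [0.45,[-44,-64,0],[0,0,0.14]],
    [0.45,[-66,-96,0],[0,0,0.21]],
    [0.45,[-88,-128,0],[0,0,0.28]],
    [0.45,[-110,-160,0],[0,0,0.35]],
  ],
  squeeze=30,
)

```text
time_s: 0.6
ee_pos: [283.6, -400.7, 213.6]
ee_rot: [180.0, 0.0, -94.1]
force: [0.4, -0.1, 0.9]
gripper_width: 54.1
```

Request:
drive_tool(
  series=[
    [0.45,[-32,-23,0],[0,0,0]],
    [0.45,[-64,-46,0],[0,0,0]],
    [0.45,[-96,-69,0],[0,0,0]],
    [0.45,[-128,-92,0],[0,0,0]],
    [0.45,[-160,-114,0],[0,0,0]],
  ],
)

```text
time_s: 1.1
ee_pos: [408.3, -248.8, 213.7]
ee_rot: [180.0, 0.0, -93.9]
force: [-0.7, -1.8, 0.3]
gripper_width: 50.2
```

Request:
drive_tool(
  series=[
    [0.45,[-35,-25,5],[0,0,0]],
    [0.45,[-70,-50,10],[0,0,0]],
    [0.45,[-105,-75,20],[0,0,0]],
    [0.45,[-140,-100,30],[0,0,0]],
    [0.45,[-161,-114,35],[0,0,0]],
  ],
)

```text
time_s: 1.6
ee_pos: [533.4, -94.9, 177.6]
ee_rot: [179.9, 0.0, -93.8]
force: [-1.1, -0.5, 0.7]
gripper_width: 50.0
```

```bash
python3 - <<'E'
from h import *
f=grab('wrist','w1'); print(f['origin'],f['orientation'],f['K']); s=env.state();print(s['ee_pos'],s['ee_rot'],s['time_s'])
E
```

```text
[612.0353094  -99.95252343 347.26651736] [ 1.63771281e+02  4.89205697e-02 -9.37789774e+01] [[294.41585119   0.         276.05928365]
 [  0.         294.41585119 214.32005844]
 [  0.           0.           1.        ]]
[534.87876446 -92.82652255 176.95886181] [ 1.79959403e+02  1.71052319e-01 -9.37266542e+01] 1.65
```

View pics/w1.png

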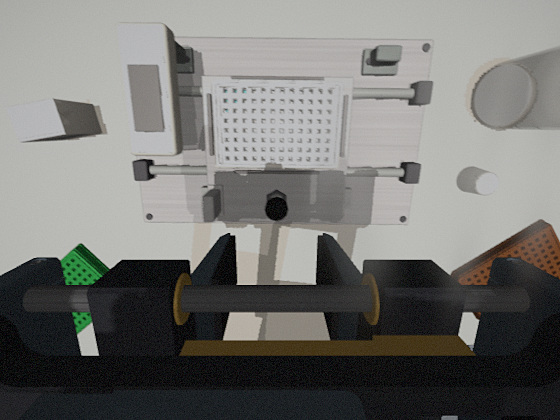

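```bash
python3 - <<'E'
import cv2
a=cv2.imread('pics/w1.png'); cv2.imwrite('pics/w1c.png',cv2.resize(a[150:240,180:340],None,fx=5,fy=5,interpolation=2))
cv2.imwrite('pics/w1d.png',cv2.resize(a[20:240,130:450],None,fx=2.5,fy=2.5,interpolation=2))
E
```

```text
(no output)
```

View pics/w1c.png

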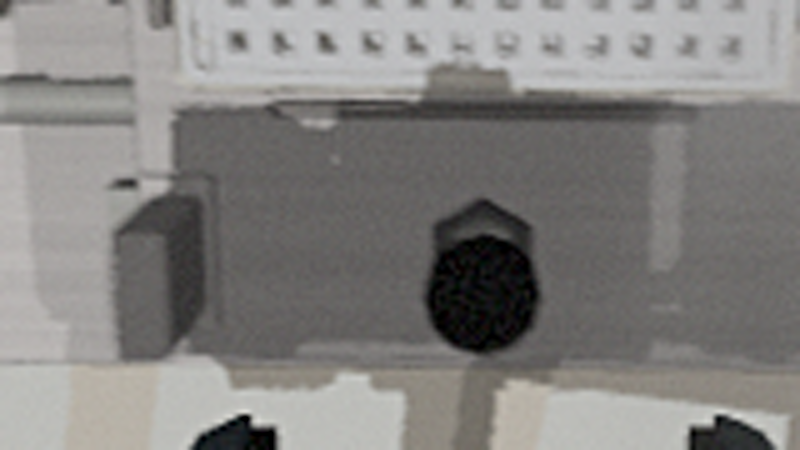

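View pics/w1d.png

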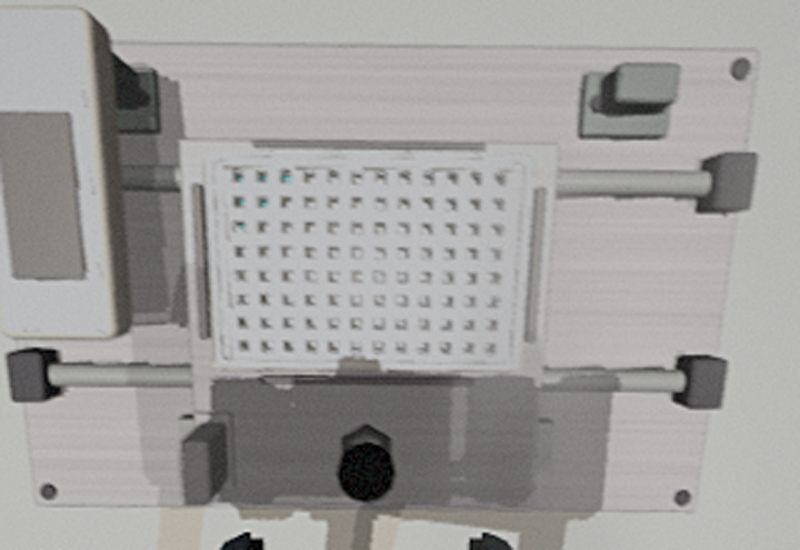

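```bash
python3 - <<'E'
from h import *
k=ray('w1',(180+480.5/5,150+290.5/5),74);l=ray('w1',(180+140.5/5,150+294/5),76)
print(k,l,np.linalg.norm((l-k)[:2]),np.degrees(np.arctan2(-(l-k)[0],(l-k)[1])))
c=lambda x,y:(130+(x-.75)/2.5,20+(y-.75)/2.5)
a,b,d=[ray('w1',c(*q),10) for q in((757,47),(697,512),(37,505))]
print(a,b,d,np.linalg.norm(a-b),np.linalg.norm(b-d)); e=d-b; print(np.degrees(np.arctan2(-e[0],e[1]))); e=a-b;print(np.degrees(np.arctan2(e[1],e[0])))
ey=(d-b)/np.linalg.norm(d-b); m=(b+d)/2; print('mid front',m,'knob pred',m+35*np.array([-ey[0]*0+ey[1],-ey[0],0]))
print(env.state()['ee_pos'],env.state()['time_s'])
E
```

```text
[538.89176986 -94.92666426  74.        ] [543.00030796 -30.14552996  76.        ] 64.91128905595306 -3.6289428049133363
[ 689.30530631 -264.05810468   10.        ] [ 490.87776903 -251.56406154   10.        ] [515.26402828  65.25104159  10.        ] 198.8204935827692 317.75226074432476
-4.401557946267702
-3.6028877925475826
mid front [503.07089865 -93.15650997  10.        ] knob pred [537.96767195 -95.84262485  10.        ]
[534.87876446 -92.82652255 176.95886181] 1.65
```

Request:
drive_tool(
  series=[
    [0.45,[1,-2,15],[0,0,0]],
    [0.45,[1,-2,35],[0,0,0]],
    [0.45,[1,-2,60],[0,0,0]],
    [0.45,[1,-2,75],[0,0,0]],
    [0.45,[1,-2,75],[0,0,0]],
  ],
)

```text
time_s: 2.15
ee_pos: [532.1, -98.5, 101.6]
ee_rot: [179.7, 0.0, -93.9]
force: [-0.4, -1.1, 0.4]
gripper_width: 49.9
```

```bash
python3 - <<'E'
from h import *
f=grab('wrist','w2'); s=env.state();print(s['ee_pos'],s['ee_rot'],s['time_s'])
grab('scene','s2')
s=env.state();print(s['ee_pos'],s['ee_rot'],s['time_s'])
E
```

```text
[533.33807584 -98.68763468 103.10537296] [ 1.79845518e+02  1.13514112e-02 -9.39168371e+01] 2.2
[534.2525158  -98.8642797  104.11243096] [ 1.79988290e+02 -7.57074470e-03 -9.39204687e+01] 2.25
```

View pics/w2.png

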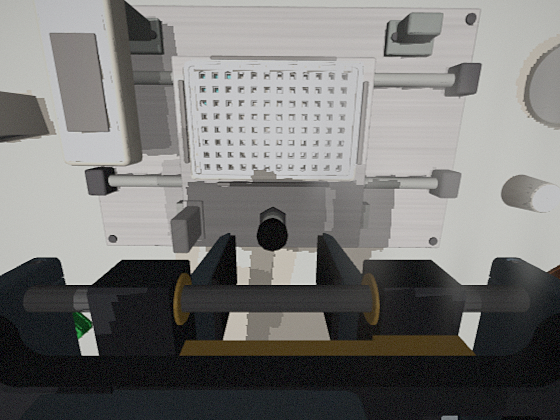

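View pics/s2.png

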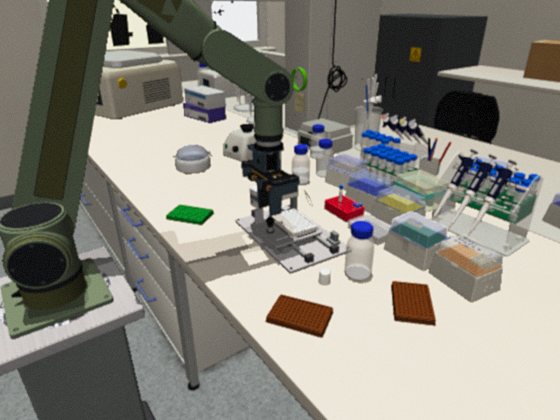

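```bash
python3 - <<'E'
from h import *
a=cv2.imread('pics/w2.png')
cv2.imwrite('pics/w2c.png',cv2.resize(a[170:270,160:320],None,fx=5,fy=5,interpolation=2))
E
```

```text
(no output)
```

View pics/w2c.png

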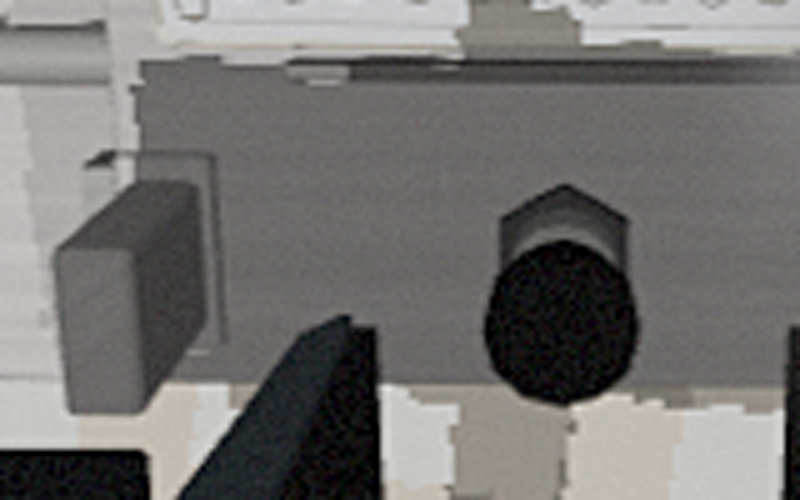

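```bash
python3 - <<'E'
from h import *
d=np.load('pics/w2.npz');print(d['o'],d['r'])
k=ray('w2',(272.1,234.1),74);l=ray('w2',(179.9,235.7),76)
print(k,l,np.linalg.norm((l-k)[:2]),np.degrees(np.arctan2(-(l-k)[0],(l-k)[1])))
e=ray('w2',(160+320/5,170+328/5),34+0);print(e)
E
```

```text
[ 611.53396705 -103.75446211  270.90846086] [ 1.63518219e+02  3.79753944e-02 -9.39053239e+01]
[538.96571478 -95.84559631  74.        ] [542.92013011 -30.92268089  76.        ] 65.04323444494665 -3.4855449702127608
[525.65841046 -52.98477186  34.        ]
```

Request:
drive_tool(
  series=[
    [0.45,[-3,-4,10],[0,0,0]],
    [0.45,[-3,-4,25],[0,0,0]],
    [0.45,[-3,-4,40],[0,0,0]],
    [0.45,[-3,-4,50],[0,0,0]],
    [0.45,[-3,-4,55],[0,0,0]],
  ],
)

```text
time_s: 2.75
ee_pos: [538.4, -95.8, 48.3]
ee_rot: [180.0, -0.0, -93.9]
force: [0.5, 1.2, -0.3]
gripper_width: 50.0
```

Request:
drive_tool(
  series=[
    [0.5,[0,0,0],[0,0,0]],
    [0.65,[0,0,0],[0,0,0]],
    [0.75,[0,0,0],[0,0,0]],
    [0.85,[0,0,0],[0,0,0]],
    [1.0,[0,0,0],[0,0,0]],
  ],
  squeeze=12,
)

```text
time_s: 3.25
ee_pos: [538.9, -95.9, 49.5]
ee_rot: [-179.9, -0.0, -93.9]
force: [-0.9, 0.8, 0.5]
gripper_width: 21.9
```

Request:
drive_tool(
  series=[
    [1.0,[0,0,0],[0,0,0]],
    [1.0,[0,0,0],[0,0,0]],
    [1.0,[0,0,-3],[0,0,0]],
    [1.0,[0,0,-6],[0,0,0]],
    [1.0,[0,0,-8],[0,0,0]],
  ],
  squeeze=40,
)

```text
time_s: 3.75
ee_pos: [538.7, -95.9, 56.5]
ee_rot: [-180.0, -0.0, -93.9]
force: [4.2, -0.2, -8.3]
gripper_width: 21.1
```

Request:
drive_tool(
  series=[
    [1.0,[0,0,-2],[0,0,0]],
    [1.0,[0,0,-3],[0,0,0]],
    [1.0,[0,0,-3.5],[0,0,0]],
    [1.0,[0,0,-3.5],[0,0,0]],
    [1.0,[0,0,-3.5],[0,0,0]],
  ],
)

```text
time_s: 4.25
ee_pos: [538.7, -95.9, 60.3]
ee_rot: [-180.0, -0.0, -93.9]
force: [4.5, -0.9, -9.8]
gripper_width: 21.3
```

```bash
python3 - <<'E'
from h import *
grab('scene','s3'); f=grab('wrist','w3'); s=env.state();print(s['ee_pos'],s['ee_rot'],s['force'],s['time_s'],s['gripper_width'])
a=cv2.imread('pics/s3.png')[170:280,220:350]; b=cv2.imread('pics/w3.png')[60:340,100:480]
cv2.imwrite('pics/s3c.png',cv2.resize(a,None,fx=5,fy=5,interpolation=2));cv2.imwrite('pics/w3c.png',cv2.resize(b,None,fx=2,fy=2))
E
```

```text
[538.65150074 -95.88503756  60.38460256] [-1.79978588e+02 -2.92792239e-03 -9.39124917e+01] [ 5.47443805  0.45640293 -9.58851286] 4.35 21.010262015756208
```

View pics/s3c.png

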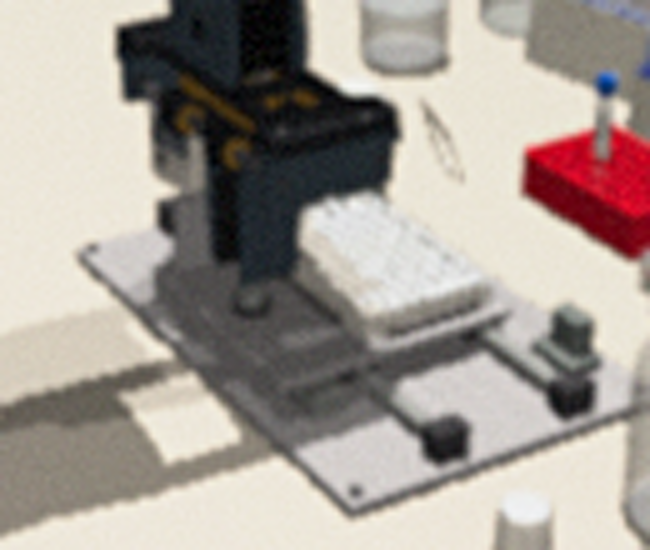

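View pics/w3c.png

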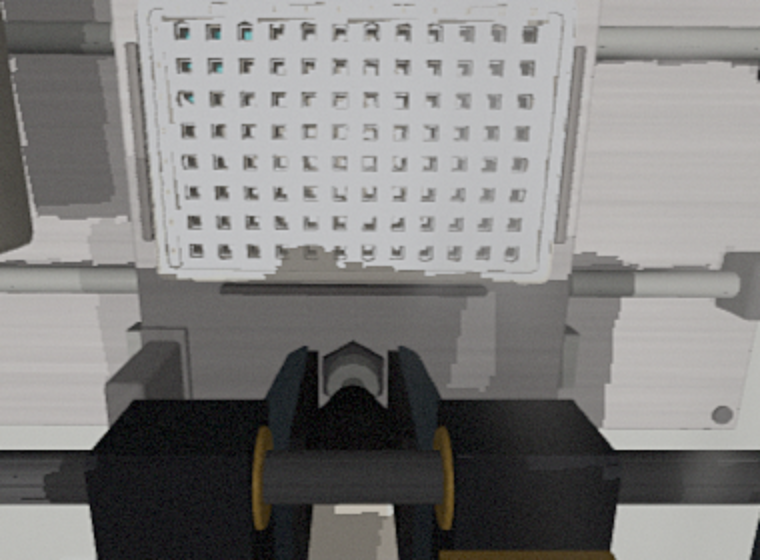

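Request:
drive_tool(
  series=[
    [1.0,[-1,0,0],[0,0,0]],
    [1.0,[-4,0,0],[0,0,0]],
    [1.0,[-8,0,0],[0,0,0]],
    [1.0,[-12,0,0],[0,0,0]],
    [1.0,[-16,0,0],[0,0,0]],
  ],
)

```text
time_s: 4.85
ee_pos: [539.8, -80.4, 60.5]
ee_rot: [-180.0, -0.1, -93.9]
force: [5.5, -1.9, -10.0]
gripper_width: 21.1
```

Request:
drive_tool(
  series=[
    [1.0,[0,0,0],[0,0,0]],
    [1.0,[0,0,0],[0,0,0]],
    [1.0,[0,0,1.5],[0,0,0]],
    [1.0,[0,0,3],[0,0,0]],
    [1.0,[0,0,3.5],[0,0,0]],
  ],
)

```text
time_s: 5.35
ee_pos: [539.9, -79.7, 57.5]
ee_rot: [-180.0, 0.0, -93.9]
force: [2.7, 1.0, -2.6]
gripper_width: 21.3
```

Request:
drive_tool(
  series=[
    [0.7,[0,0,0],[0,0,0]],
    [0.6,[0,0,0],[0,0,0]],
    [0.5,[0,0,0],[0,0,0]],
    [0.45,[0,0,0],[0,0,0]],
    [0.45,[0,0,0],[0,0,0]],
  ],
  squeeze=20,
)

```text
time_s: 5.85
ee_pos: [539.3, -80.0, 57.1]
ee_rot: [180.0, -0.0, -93.9]
force: [-0.3, -0.1, 0.9]
gripper_width: 49.8
```

Request:
drive_tool(
  series=[
    [0.45,[0,0,-10],[0,0,0]],
    [0.45,[0,0,-25],[0,0,0]],
    [0.45,[0,0,-40],[0,0,0]],
    [0.45,[0,0,-50],[0,0,0]],
    [0.45,[0,0,-50],[0,0,0]],
  ],
)

```text
time_s: 6.35
ee_pos: [540.7, -80.1, 108.8]
ee_rot: [-179.8, -0.0, -93.9]
force: [0.1, -0.4, -0.1]
gripper_width: 50.2
```

```bash
python3 - <<'E'
from h import *
f=grab('wrist','w4'); s=env.state();print(s['ee_pos'],s['ee_rot'],s['force'],s['time_s'],s['gripper_width'])
b=cv2.imread('pics/w4.png')[150:270,140:340]
cv2.imwrite('pics/w4c.png',cv2.resize(b,None,fx=4,fy=4,interpolation=2))
E
```

```text
[539.94756281 -80.00130957 107.73861489] [-1.79905273e+02 -1.60663202e-02 -9.39055697e+01] [-0.42556585  0.30547356 -0.67437517] 6.4 50.21955551000599
```

View pics/w4c.png

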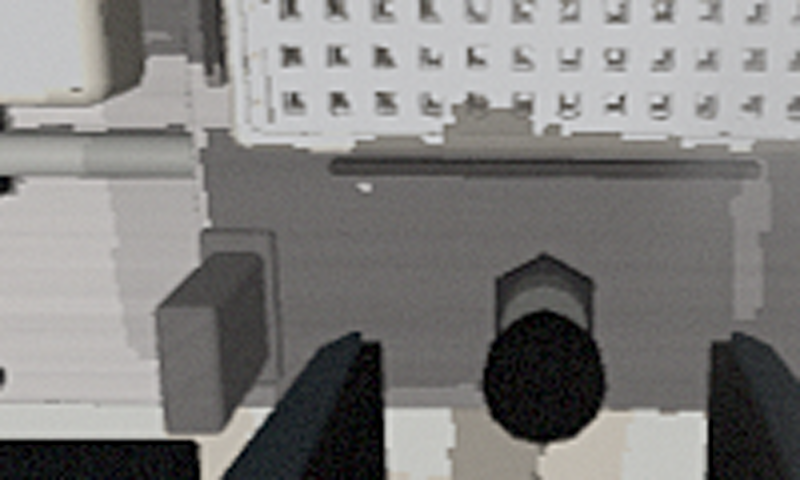

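```bash
python3 - <<'E'
from h import *
for z in(74,82): print(ray('w4',(275.9,243.9),z))
print(ray('w4',(187.4,242.2),76))
E
```

```text
[537.27695588 -79.50777943  74.        ]
[540.44866889 -79.7253198   82.        ]
[543.84512999 -14.63328375  76.        ]
```

Request:
drive_tool(
  series=[
    [0.5,[-18,0,0],[0,0,0]],
    [0.55,[-38,0,0],[0,0,0]],
    [0.6,[-55,0,5],[0,0,0]],
    [0.6,[-65.7,0.4,15],[0,0,0]],
    [0.6,[-65.7,0.4,22],[0,0,0]],
  ],
)

```text
time_s: 6.9
ee_pos: [542.8, -13.4, 83.5]
ee_rot: [179.9, -0.0, -93.8]
force: [-0.4, -0.1, -0.4]
gripper_width: 36.3
```

```bash
python3 - <<'E'
from h import *
f=grab('wrist','w5'); s=env.state();print(s['ee_pos'],s['ee_rot'],s['force'],s['time_s'],s['gripper_width'])
b=cv2.imread('pics/w5.png')[130:330,140:420]
cv2.imwrite('pics/w5c.png',cv2.resize(b,None,fx=2.8,fy=2.8,interpolation=2))
E
```

```text
[542.06906185 -14.05434889  82.42518618] [ 1.79753506e+02 -3.00712301e-02 -9.38347669e+01] [-0.32383232 -0.13031299 -0.10965492] 6.95 36.532772563918016
```

View pics/w5c.png

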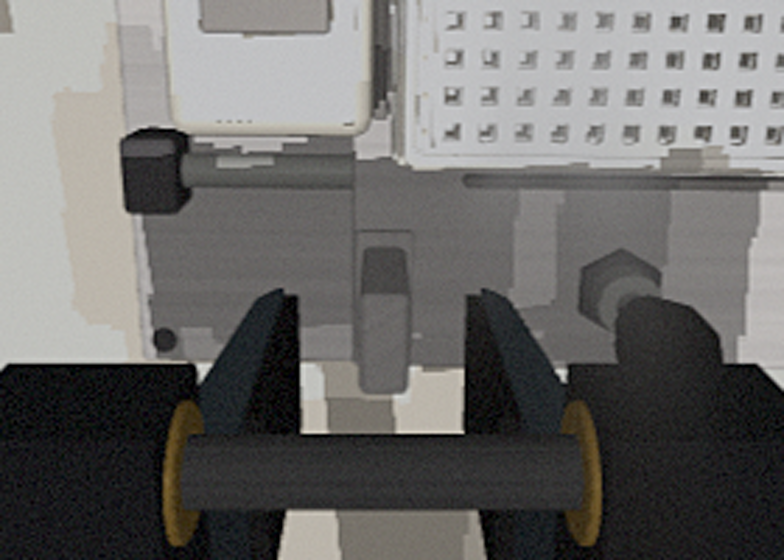

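Request:
drive_tool(
  series=[
    [0.6,[0,0,8],[0,0,0]],
    [0.6,[0,0,18],[0,0,0]],
    [0.6,[0,0,27],[0,0,0]],
    [0.6,[0,0,33],[0,0,0]],
    [0.6,[0,0,33],[0,0,0]],
  ],
  squeeze=8,
)

```text
time_s: 7.45
ee_pos: [542.9, -14.6, 50.8]
ee_rot: [179.9, -0.0, -93.9]
force: [0.9, -0.1, 0.3]
gripper_width: 36.7
```

Request:
drive_tool(
  series=[
    [0.7,[0,0,0],[0,0,0]],
    [0.8,[0,0,0],[0,0,0]],
    [0.9,[0,0,0],[0,0,0]],
    [0.95,[0,0,0],[0,0,0]],
    [1.0,[0,0,0],[0,0,0]],
  ],
)

```text
time_s: 7.95
ee_pos: [543.9, -14.1, 52.3]
ee_rot: [-179.9, 0.0, -93.9]
force: [0.3, 2.4, 1.5]
gripper_width: 12.1
```

Request:
drive_tool(
  series=[
    [1.0,[-1,0,0],[0,0,0]],
    [1.0,[-2.5,0,0],[0,0,0]],
    [1.0,[-4.5,0,0],[0,0,0]],
    [1.0,[-6.5,0,0],[0,0,0]],
    [1.0,[-8,0,0],[0,0,0]],
  ],
  squeeze=12,
)

```text
time_s: 8.45
ee_pos: [544.4, -7.9, 52.3]
ee_rot: [-179.9, -0.2, -93.9]
force: [-0.2, -6.8, 2.3]
gripper_width: 11.8
```

Request:
drive_tool(
  series=[
    [1.0,[-0.4,0,0],[0,0,0]],
    [1.0,[-0.8,0,0],[0,0,0]],
    [1.0,[-1.2,0,0],[0,0,0]],
    [1.0,[-1.6,0,0],[0,0,0]],
    [1.0,[-2,0,0],[0,0,0]],
  ],
)

```text
time_s: 8.95
ee_pos: [544.6, -5.9, 52.3]
ee_rot: [-180.0, -0.2, -93.9]
force: [-0.7, -6.6, 3.3]
gripper_width: 11.8
```

Request:
drive_tool(
  series=[
    [1.0,[-0.4,0,0],[0,0,0]],
    [1.0,[-0.8,0,0],[0,0,0]],
    [1.0,[-1.2,0,0],[0,0,0]],
    [1.0,[-1.6,0,0],[0,0,0]],
    [1.0,[-2,0,0],[0,0,0]],
  ],
)

```text
time_s: 9.45
ee_pos: [544.7, -3.9, 52.3]
ee_rot: [-180.0, -0.1, -93.9]
force: [-0.3, -5.5, 2.7]
gripper_width: 12.0
```

Request:
drive_tool(
  series=[
    [1.0,[-0.4,0,0],[0,0,0]],
    [1.0,[-0.8,0,0],[0,0,0]],
    [1.0,[-1.2,0,0],[0,0,0]],
    [1.0,[-1.6,0,0],[0,0,0]],
    [1.0,[-2,0,0],[0,0,0]],
  ],
)

```text
time_s: 9.95
ee_pos: [544.9, -2.0, 52.3]
ee_rot: [-179.9, -0.2, -93.9]
force: [-0.4, -7.7, 2.7]
gripper_width: 11.7
```

Request:
drive_tool(
  series=[
    [1.0,[-0.3,0,0],[0,0,0]],
    [1.0,[-0.6,0,0],[0,0,0]],
    [1.0,[-0.9,0,0],[0,0,0]],
    [1.0,[-1.2,0,0],[0,0,0]],
    [1.0,[-1.5,0,0],[0,0,0]],
  ],
)

```text
time_s: 10.45
ee_pos: [545.0, -0.5, 52.3]
ee_rot: [-179.9, -0.2, -93.9]
force: [0.8, -6.5, 2.7]
gripper_width: 12.0
```

Request:
drive_tool(
  series=[
    [1.0,[-0.3,0,0],[0,0,0]],
    [1.0,[-0.6,0,0],[0,0,0]],
    [1.0,[-0.9,0,0],[0,0,0]],
    [1.0,[-1.2,0,0],[0,0,0]],
    [1.0,[-1.5,0,0],[0,0,0]],
  ],
)

```text
time_s: 10.95
ee_pos: [545.1, 0.9, 52.3]
ee_rot: [-179.9, -0.2, -93.9]
force: [-0.1, -7.2, 2.9]
gripper_width: 12.2
```

Request:
drive_tool(
  series=[
    [1.0,[-0.3,0,0],[0,0,0]],
    [1.0,[-0.6,0,0],[0,0,0]],
    [1.0,[-0.9,0,0],[0,0,0]],
    [1.0,[-1.2,0,0],[0,0,0]],
    [1.0,[-1.5,0,0],[0,0,0]],
  ],
)

```text
time_s: 11.45
ee_pos: [545.2, 2.5, 52.3]
ee_rot: [-179.9, -0.2, -93.9]
force: [0.2, -6.3, 2.7]
gripper_width: 12.1
```

Request:
drive_tool(
  series=[
    [1.0,[-0.3,0,0],[0,0,0]],
    [1.0,[-0.6,0,0],[0,0,0]],
    [1.0,[-0.9,0,0],[0,0,0]],
    [1.0,[-1.2,0,0],[0,0,0]],
    [1.0,[-1.5,0,0],[0,0,0]],
  ],
)

```text
time_s: 11.95
ee_pos: [545.4, 5.7, 52.3]
ee_rot: [-179.9, -0.0, -93.9]
force: [-0.2, -0.9, 5.3]
gripper_width: 11.7
```

```bash
python3 - <<'E'
from h import *
f=grab('scene','s6'); s=env.state();print(s['ee_pos'],s['force'],s['time_s'])
b=cv2.imread('pics/s6.png')[180:270,230:330]
cv2.imwrite('pics/s6c.png',cv2.resize(b,None,fx=6,fy=6,interpolation=2))
E
```

```text
[545.48319781   5.73602747  52.31795321] [-0.31560316 -1.08539017  4.68975695] 12.0
```

View pics/s6c.png

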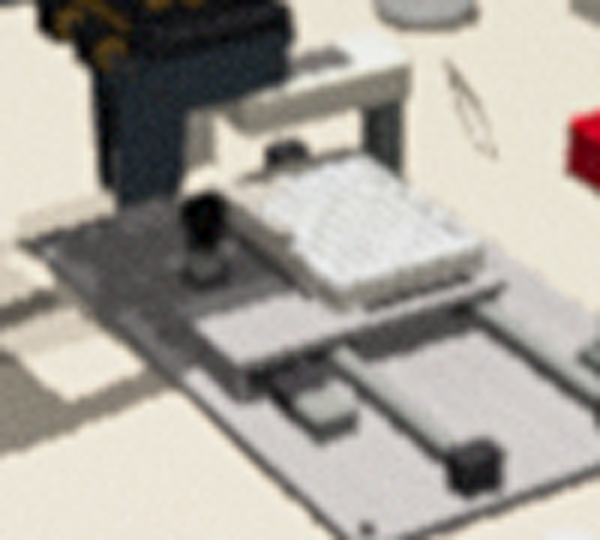

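Request:
drive_tool(
  series=[
    [1.0,[-0.2,0,0],[0,0,0]],
    [1.0,[-0.4,0,0],[0,0,0]],
    [1.0,[-0.6,0,0],[0,0,0]],
    [1.0,[-0.8,0,0],[0,0,0]],
    [1.0,[-1,0,0],[0,0,0]],
  ],
)

```text
time_s: 12.5
ee_pos: [545.5, 6.7, 52.3]
ee_rot: [-179.9, -0.0, -93.9]
force: [-0.5, -1.8, 5.1]
gripper_width: 12.2
```

Request:
drive_tool(
  series=[
    [1.0,[-0.2,0,0],[0,0,0]],
    [1.0,[-0.4,0,0],[0,0,0]],
    [1.0,[-0.6,0,0],[0,0,0]],
    [1.0,[-0.8,0,0],[0,0,0]],
    [1.0,[-1,0,0],[0,0,0]],
  ],
)

```text
time_s: 13.0
ee_pos: [545.6, 7.2, 52.3]
ee_rot: [-179.9, -0.1, -93.9]
force: [1.0, -4.1, 5.3]
gripper_width: 12.3
```

Request:
drive_tool(
  series=[
    [1.0,[0.4,0,0],[0,0,0]],
    [1.0,[0.8,0,0],[0,0,0]],
    [1.0,[1.2,0,0],[0,0,0]],
    [1.0,[1.6,0,0],[0,0,0]],
    [1.0,[2,0,0],[0,0,0]],
  ],
)

```text
time_s: 13.5
ee_pos: [545.5, 6.5, 52.3]
ee_rot: [-179.9, 0.1, -93.9]
force: [0.2, 2.1, 5.2]
gripper_width: 11.8
```

Request:
drive_tool(
  series=[
    [1.0,[0.4,0,0],[0,0,0]],
    [1.0,[0.8,0,0],[0,0,0]],
    [1.0,[1.2,0,0],[0,0,0]],
    [1.0,[1.6,0,0],[0,0,0]],
    [1.0,[2,0,0],[0,0,0]],
  ],
)

```text
time_s: 14.0
ee_pos: [545.4, 4.5, 52.3]
ee_rot: [-179.9, 0.1, -93.9]
force: [0.3, 1.6, 5.1]
gripper_width: 12.1
```

Request:
drive_tool(
  series=[
    [1.0,[-0.7,0,0],[0,0,0]],
    [1.0,[-1.4,0,0],[0,0,0]],
    [1.0,[-1.7,0,0],[0,0,0]],
    [0.9,[-1.5,0,0],[0,0,0]],
    [0.8,[-1.3,0,0],[0,0,0]],
  ],
)

```text
time_s: 14.5
ee_pos: [544.6, 5.3, 51.6]
ee_rot: [180.0, 0.0, -93.9]
force: [-0.1, -0.3, -0.3]
gripper_width: 16.9
```

Request:
drive_tool(
  series=[
    [0.7,[0,0,0],[0,0,0]],
    [0.65,[0,0,0],[0,0,0]],
    [0.6,[0,0,0],[0,0,0]],
    [0.6,[0,0,-4],[0,0,0]],
    [0.6,[0,0,-12],[0,0,0]],
  ],
)

```text
time_s: 15.0
ee_pos: [544.4, 4.9, 63.8]
ee_rot: [179.9, -0.0, -93.9]
force: [-0.3, -0.2, 0.2]
gripper_width: 36.9
```

Request:
drive_tool(
  series=[
    [0.6,[0,0,-20],[0,0,0]],
    [0.6,[0,0,-40],[0,0,0]],
    [0.6,[0,0,-65],[0,0,0]],
    [0.6,[20,10,-90],[0,0,0]],
    [0.6,[40,20,-105],[0,0,0]],
  ],
)

```text
time_s: 15.5
ee_pos: [523.1, -33.8, 171.6]
ee_rot: [-179.8, -0.0, -93.8]
force: [-0.2, -0.4, 0.3]
gripper_width: 36.8
```

Request:
drive_tool(
  series=[
    [0.6,[30,0,0],[0,0,0]],
    [0.6,[60,0,0],[0,0,0]],
    [0.6,[60,0,0],[0,0,0]],
    [0.6,[60,0,0],[0,0,0]],
    [0.6,[60,0,0],[0,0,0]],
  ],
)

```text
time_s: 16.0
ee_pos: [518.2, -92.8, 169.2]
ee_rot: [-180.0, 0.0, -93.9]
force: [-0.6, 0.7, -0.3]
gripper_width: 36.4
```

```bash
python3 - <<'E'
from h import *
grab('wrist','w7');grab('scene','s7');s=env.state();print(s['ee_pos'],s['force'],s['time_s'])
b=cv2.imread('pics/s7.png')[160:290,230:360]
cv2.imwrite('pics/s7c.png',cv2.resize(b,None,fx=4.5,fy=4.5,interpolation=2))
b=cv2.imread('pics/w7.png')[0:260,100:480]
cv2.imwrite('pics/w7c.png',cv2.resize(b,None,fx=2.1,fy=2.1,interpolation=2))
E
```

```text
[518.26259483 -92.62765727 169.01553371] [0.01079466 1.05538567 0.1139317 ] 16.1
```

View pics/s7c.png

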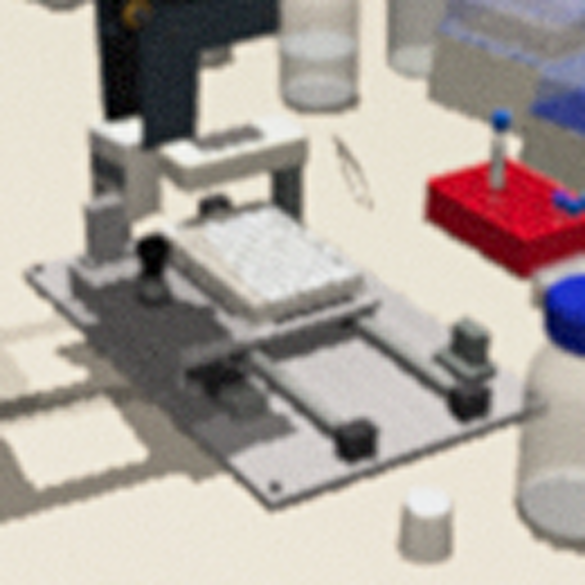

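View pics/w7c.png

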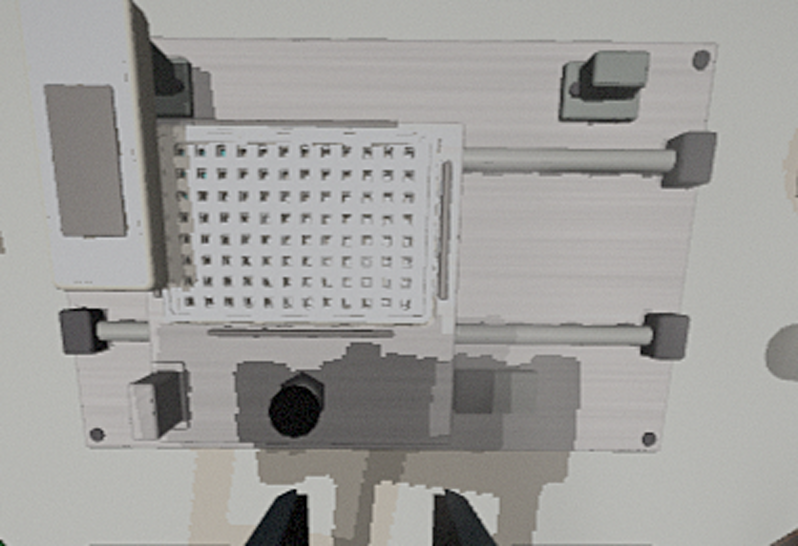

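```bash
python3 - <<'E'
from h import *
u=(100+293.5/2.1,410.5/2.1)
for z in(74,82): print(ray('w7',u,z))
print(ray('w7',(100+146/2.1,412/2.1),76))
for z in (71,79): print(z,proj('s7',(541.3,-60,z)), 'lug',proj('s7',(545.5,5.5,76)))
print('observed',230+152/4.5,160+247/4.5)
E
```

```text
[540.39408598 -60.5618178   74.        ]
[542.09158173 -61.69064965  82.        ]
[544.48568353   3.25275604  76.        ]
71 [263.71133963 214.37194824] lug [252.59027144 204.07603844]
79 [263.65121141 211.86080368] lug [252.59027144 204.07603844]
observed 263.77777777777777 214.88888888888889
```

```bash
python3 -c "
from workcell import env
print(env.job_done())"
```

```text
the job is handed in; nothing more can be done
None
```

The carriage is locked in the next hole on the reading head's side (+y), about 36 mm from the middle hole, and the job is handed in at about 16 s.

- **What I did:** I gripped the knob and pulled it up about 11 mm against a spring force of roughly 10 N. I then shifted the carriage 16 mm towards the head and let go, so the pin rode on the rail. After that I gripped the lug and slid the carriage on in small steps, at about 6 to 7 N on the tool.
- **Feel of the hole:** At about 35 to 36 mm the drag dropped suddenly to about 1 N. The carriage then moved freely over about 2 mm, with a soft stop at about 4 N on the far side. I moved it back near the middle of that play before letting go.
- **Last camera checks:** The knob sits at its home height, at image row 214.9; the model gives 214.4 for home and 211.9 for riding on the rail. The plate is in its nest, and the cup and bottle look undisturbed. I did not take a final picture of the carton, but no move went near it.
- **What disagreed:** The sliding force was higher than the stated 3 to 4 N. I also did not push the carriage against the near side of the hole, so I felt only one wall.

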